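# Clear a mixed handful of small parts into their trays

## Task

Sort the five small things on the workbench: put both bolts in the round steel dish, the printed gear in the brown cardboard tray, and in the grey divided tray the card reader in its longer bay and the memory card case in its shorter bay. Everything must lie down on the floor of its own place, not leaning on an edge or piled up, and the closed tin and the screwdriver must stay where they are.

Things in the scene. Friction and masses are not known exactly. Their poses are not given: they have to be found in the camera images.
- bolt_1: Bright hex bolt lying on its side, 40 mm long along its y axis, head 15 mm across at the +y end (last 5 mm), shank 8 mm wide in x and about 10 mm high; take it across the shank (fingers closing along its x). Origin: under its middle, on the surface; z up at the start.
- bolt_2: A second bolt, the same as bolt_1 in shape and size; the two are interchangeable.
- reader: Small black card reader with a metal plug, 22 (x) x 55 (y) x 9 mm (z), lying flat; the black case runs from y = -15 to +27 mm and is 22 mm wide, the plug (12 mm wide) from -15 to -28 mm. Take it across its 22 mm width. Origin: centre of its underside.
- card: Memory card in a clear, pale, nearly square flat case, 34 (x) x 36 (y) x 8 mm (z). Origin: centre of its underside.
- gear: Yellow printed gear with a small hub and bore, 42 mm across the teeth, 11 mm high with the hub, toothed rim 8 mm, lying flat, axis z. Origin: centre of its underside.
- dish: Round open dish of bright steel, fixed. 136 mm across the rim, 20 mm high, flat floor 3 mm above the bench and about 100 mm across, sides flaring outward. Origin: centre of its underside. Place for the two bolts.
- card_tray: Open tray of brown cardboard, fixed, one undivided space: 142 (its x) x 118 (its y) mm outside, 20 mm high, walls 3 mm, floor 2 mm above the bench. Origin: centre of its underside. It stands with its x axis roughly along the world y axis. Place for the gear.
- divided_tray: Open grey plastic tray, fixed, 104 (its x) x 172 (its y) mm outside, 16 mm high, walls 3 mm, floor 3 mm above the bench. A wall across it at y = +18 mm leaves a longer bay (inside 98 x 99 mm, centre at y = -33 mm) for the card reader and a shorter bay (inside 98 x 63 mm, centre at y = +51 mm) for the memory card. Origin: centre of its underside. Clear label holders on its -x side.
- tin: Bystander: closed flat round tin, 62 mm across, 24 mm high, loose. Origin: centre of its underside. Not to be moved.
- screwdriver: Bystander: screwdriver with a red handle, loose, 182 mm long along its y axis, 27 mm high; handle at the +y end (98 mm), blade to -y. Origin: under its middle. Not to be moved.
Not all that is in view belongs to the job. Of the things that look like the gear, take the one that is nearest to the robot's base at the start.

How it is judged (in metres and radians):
At the end, for the whole second after the job is handed in: Bolts lie in the dish (middles within 58 mm of its centre, within 0.3 rad of level); gear in the cardboard tray, reader in the longer bay, memory card case in the shorter bay, each flat on the floor (within 0.15 rad); all released and at rest; tin and screwdriver moved less than 15 mm (horizontal distance between each of bolt_1, bolt_2 and dish below 0.058 m and z of each of bolt_1, bolt_2 in the frame of dish below 0.02 m and angle between bolt_1's own y axis and vertical between 1.2708 and 1.8708 rad and angle between bolt_2's own y axis and vertical between 1.2708 and 1.8708 rad and x of gear in the frame of card_tray between -0.05 and 0.05 m and y of gear in the frame of card_tray between -0.038 and 0.038 m and z of gear in the frame of card_tray below 0.015 m and angle between the z axis of gear and the z axis of card_tray, either way round below 0.15 rad and x of reader in the frame of divided_tray between -0.042 and 0.042 m and y of reader in the frame of divided_tray between -0.075 and 0.01 m and z of each of reader, card in the frame of divided_tray below 0.015 m and angle between the z axis of each of reader, card and the z axis of divided_tray, either way round below 0.15 rad and x of card in the frame of divided_tray between -0.036 and 0.036 m and y of card in the frame of divided_tray between 0.034 and 0.068 m and linear speed of each of bolt_1, bolt_2, reader, card, gear below 0.02 m/s); the robot touches nothing.
It fails at once if the tin is moved more than 15 mm (distance of tin from where it was at the start of the episode above 0.015 m).
It fails at once if the screwdriver is moved more than 15 mm (distance of screwdriver from where it was at the start of the episode above 0.015 m).
It also fails if it takes over 96 s, if anything falls off the work surface, if the arm or the gripper's body presses on something with over 40 N, if the wrist force passes 120 N, or if a joint passes its speed limit or range.

## Robot

A 7-joint arm with a two-finger parallel gripper is mounted at the origin on a cart in front of the work surface, level with it; the furniture and walls round the work are solid. World frame = base frame: x ahead of the robot, y to its left, z up, the work surface at z = 0. Lengths are in m, angles in degrees, forces in N, time in s.
With the tool pointing down it reaches from about 0.425 to 0.875 m from the base axis. Payload 9.9 kg.
Tool frame: the origin (TCP) lies midway between the tips of the shut fingers; the grasp point (between the pads) lies arm.pinch_z behind it (arm.pinch_z is the distance from the TCP to the grasp point, in m); z points along the fingers, y is the line along which they close (so a half turn about z gives the same grasp; the last joint's range is limited). The gripper opens to 85 mm and grips with 20 to 120 N. Pads are 22 mm wide; open, the fingers measure 114 mm over their backs; the gripper's body (76 mm by 85 mm) begins 54 mm behind the grasp point. The pads swing forward as they close: fully open they stand 13 mm farther back than shut.
Start: joints at [58.339, 32.985, 1.427, 82.34, -0.859, 64.687, -3.237], TCP at [0.305, -0.602, 0.231] pointing down, gripper open.
Joint ranges: [-157.87, 157.87], [-19.46, 123.44], [-87.15, 90], [11.01, 140.99], [-62.26, 242.26], [9.8, 113.94], [-161.44, 161.44]. Speed limits (degrees/s): [127.2, 127.2, 172.46, 172.46, 180, 180, 180].

## Interface

Orientations are given as a 3x3 rotation matrix whose columns are the frame's x, y, z axes.
In Python, from plant import arm gives the robot as it stands.
- The arm moves only by the tool play_rows, never from a script. Its arguments are lists of equal length, an entry for each row: "translation": the shift along the world's x, y, z in units of 40 mm (1.0 is 40 mm), a list of three; "twist": the turn, a rotation vector about the world's x, y, z in units of 10 degrees (1.0 is 10 degrees), a list of three. In form: {"translation": [[x, y, z], ...], "twist": [[rx, ry, rz], ...]}. A call has 1 to 5 rows; each row is the pose to reach, as a shift and turn from the pose commanded when the call began; what a row does not reach only later rows make up. A row lasts 1/8 s, in which the tool goes at most 62.5 mm and 10.7 degrees, less where a joint would pass 70% of its speed; a pose out of reach is approached as far as the arm can. A call with a gripper value outside its range is refused whole. "hand" is the finger opening in mm, from 0 to 85.4, set as the call begins (left out, the last holds). The fingers move at their own pace and stop on an object; the grip force is fixed at half the most. Time passes only in rows, so rows that repeat a pose let the fingers close. It gives the time, the measured TCP pose, the force, the opening and the grip force at its end, in the units of the state.
- arm.get_state(): the state, without advancing time (a new reading comes with each control period).
- arm.read_camera(name): name is "side" or "top" or "wrist"; returns (picture, depth): 400x640x3 uint8, red, green, blue; 400x640 float32, m along the optical axis (not along the pixel's ray), 0 where there is no reading.
- arm.camera_params(name): a dict with "intrinsics" (3x3 intrinsics, pixels), "R" (3x3) and "t" (3): a world point X has camera coordinates R X + t; the wrist camera has in their place "mount" (4x4, takes a point from camera to tool coordinates, whose origin is the TCP and whose axes are the flange's). Camera axes: x right, y down, z forward; pixel columns grow to the right and rows downward; lengths in m; the calibration is good to about 2 mm. The wrist camera is an equidistant fisheye: a pixel r from the principal point sees the ray r / f radians off the axis. A picture is of the moment at which its call begins: read the wrist's pose just before it. camera_params takes no time and is no camera call.
- arm.sign_off(): hands the job in; it is judged then, once.
Trained networks look in the newest picture that a camera, given by its name, has taken for a name from the list of things; names that differ only in an ending like _2 or _b are one class to them, and where a whole thing is asked for, a point or a joint stands for the part that bears it (a point fixed in the world has none). Each returns a list of dicts, best first, with "p" (0 to 1); they miss things now and then, are a little off and sometimes report something else, mostly with a low value. They report only what shows in the picture. A call takes as long as a camera call. They do not tell look-alikes from the thing itself.
- arm.regions_of(camera, query): "region" (400x640 bool, what is visible of it) and "location" ([column, row] in pixels, amid what is visible of it).
The state is a dict: "time_s": time; "joint_positions": joint angles; "joint_vel": joint speeds; "effort": joint torques, N m; "ee_pos": TCP position; "tool_rot": TCP orientation; "contact_force": force on the tool from outside, world axes, zero at the start; "ft_torque": the same for the moment, N m; "gripper_width": finger opening in m; "grasp_force": force on a finger pad.
Only numpy, scipy, OpenCV 4.12 (cv2) and the standard library are available. Lean on these libraries where they do the work, as an engineer would, in place of code of your own. Each camera call takes 0.05 s, during which the arm holds its last target. There are 200 camera calls.

## Working session

There is one attempt and no reset: what is moved stays moved. The work goes in short steps, Python scripts to look and compute and a tool call to move; the robot and the scene stay as the last step left them, time stands still between calls to the robot, and variables do not carry over. Pictures are saved under pics/ and viewed, at most 14 in all, crops included, and the job is handed in when it is done.

Besides the shell and the picture viewer there is one more tool, called in YAML: its name, and indented under it one key for each argument. play_rows: Moves the arm, as the interface text tells. Its arguments: {"type":"object","properties":{"translation":{"type":"array","items":{"type":"array","items":{"type":"number"}}},"twist":{"type":"array","items":{"type":"array","items":{"type":"number"}}},"hand":{"type":"number"}},"required":["translation","twist"]}

```bash
ls; mkdir -p pics; python3 - <<'E'
from plant import arm
import cv2,numpy as np
s=arm.get_state();print(s['time_s'],s['ee_pos'],s['tool_rot'],s['gripper_width'],arm.pinch_z)
ims=[]
for n in['top','side']:
    p,d=arm.read_camera(n);np.savez('pics/%s0.npz'%n,p=p,d=d);c=arm.camera_params(n);print(n,c)
    cv2.imwrite('pics/%s0.png'%n,cv2.resize(p[:,:,::-1],(800,500)))
print(arm.camera_params('wrist'))
E
```

```text
pics
0.0 [ 0.30477012 -0.60175127  0.23041259] [[ 8.92089014e-01  4.51858897e-01 -8.53226443e-04]
 [ 4.51859695e-01 -8.92087754e-01  1.50189192e-03]
 [-8.25096371e-05 -1.72535992e-03 -9.99998508e-01]] 0.08555666255197979 0.0187
top {'intrinsics': array([[517.03484088,   0.        , 317.84423096],
       [  0.        , 517.03484088, 201.41593064],
       [  0.        ,   0.        ,   1.        ]]), 'R': array([[-0.01935506, -0.99979088, -0.00660192],
       [-0.99840045,  0.01967813, -0.05300297],
       [ 0.0531218 ,  0.00556549, -0.99857253]]), 't': array([-0.09812077,  0.49675109,  1.56932531])}
side {'intrinsics': array([[393.90969889,   0.        , 320.91898286],
       [  0.        , 393.90969889, 200.51671229],
       [  0.        ,   0.        ,   1.        ]]), 'R': array([[ 0.97745298, -0.20995819, -0.02243262],
       [-0.13689361, -0.5492232 , -0.82438705],
       [ 0.1607663 ,  0.80887047, -0.56558179]]), 't': array([-0.50815451,  0.03840687,  1.30078311])}
{'intrinsics': array([[309.70691629,   0.        , 319.41807633],
       [  0.        , 309.70691629, 204.88259841],
       [  0.        ,   0.        ,   1.        ]]), 'mount': array([[-1.77085484e-04, -9.44679080e-01, -3.27996045e-01,
         8.49818060e-02],
       [ 9.99999812e-01, -3.59700728e-04,  4.96092267e-04,
        -2.57536584e-04],
       [-5.86628402e-04, -3.27995895e-01,  9.44678966e-01,
        -1.43806065e-01],
       [ 0.00000000e+00,  0.00000000e+00,  0.00000000e+00,
         1.00000000e+00]])}
```

View pics/top0.png

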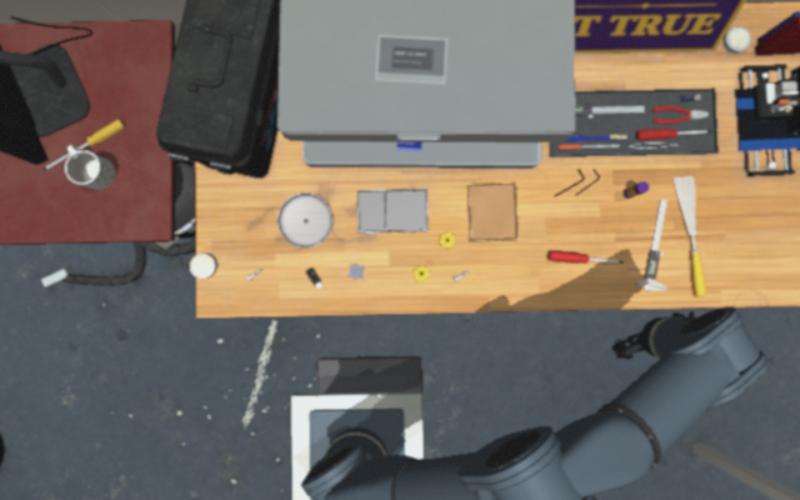

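View pics/side0.png

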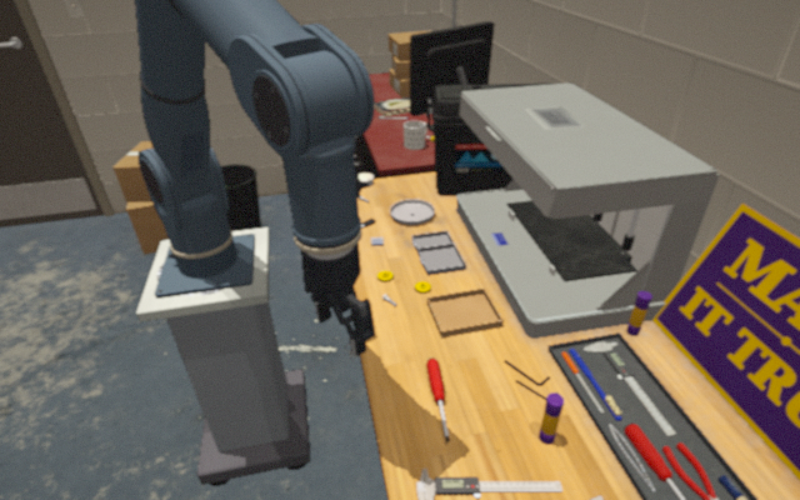

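The top view (800x500) shows: dish (305,220), grey divided tray (392,211) with its short bay on the left, cardboard tray (492,212), bolts (255,274) and (460,277), reader (314,278), card (357,271), tin (202,265) and screwdriver (585,258). There are two yellow gears, at (421,273) and (447,240). The one at (421,273) is lower in the picture, so it looks nearer the base. I'll check that with numbers.

```bash
cat > h.py <<'E'
from plant import arm
import cv2,numpy as np
def top_plane(n,uv,z):
    """pixels -> world on plane z (pinhole cams)"""
    c=arm.camera_params(n);K,R,t=c['intrinsics'],c['R'],c['t']
    uv=np.atleast_2d(uv).astype(float);r=np.c_[uv,np.ones(len(uv))]@np.linalg.inv(K).T@R
    o=-R.T@t;return o+r*((z-o[2])/r[:,2])[:,None]
def ray(n,uv):
    c=arm.camera_params(n);R,t=c['R'],c['t']
    d=R.T@np.linalg.inv(c['intrinsics'])@[*uv,1];return -R.T@t,d/np.linalg.norm(d)
def tri(a,b):
    A=[];B=[]
    for o,d in(a,b):
        P=np.eye(3)-np.outer(d,d);A.append(P);B.append(P@o)
    x=np.linalg.solve(sum(A),sum(B));return x,[np.linalg.norm(P@x-q) for P,q in zip(A,B)]
def dep(n,d,m):
    """masked depth -> world points"""
    c=arm.camera_params(n);v,u=np.nonzero(m&(d>0));z=d[v,u]
    X=np.c_[u,v,np.ones(len(u))]@np.linalg.inv(c['intrinsics']).T*z[:,None]
    return (X-c['t'])@c['R']
def wray(s,uv):
    """wrist fisheye pixels -> (origin, world rays)"""
    c=arm.camera_params('wrist');K,M=c['intrinsics'],c['mount'];uv=np.atleast_2d(uv).astype(float)
    p=(uv-K[:2,2])/K[0,0];r=np.linalg.norm(p,axis=1)+1e-12
    d=np.c_[p*(np.sin(r)/r)[:,None],np.cos(r)]
    R=np.array(s['tool_rot']);return R@M[:3,3]+s['ee_pos'],d@M[:3,:3].T@R.T
def wplane(s,uv,z):
    o,d=wray(s,uv);return o+d*((z-o[2])/d[:,2])[:,None]
def rect(P):
    (c,sz,a)=cv2.minAreaRect(np.float32(P[:,:2]*1000));return np.round(c,1),np.round(sz,1),round(a,1)
E
python3 - <<'E'
from h import *
arm.read_camera('top');T={};S={}
np.set_printoptions(precision=4,suppress=True)
p,d=arm.read_camera('top');ps,ds=arm.read_camera('side')
for q in['bolt_1','reader','card','gear','dish','card_tray','divided_tray','tin','screwdriver']:
    for n,D in(('top',d),('side',ds)):
        for r in arm.regions_of(n,q)[:4]:
            m=r['region'];P=dep(n,D,m)
            if len(P)<4:continue
            v,u=np.nonzero(m)
            print(q,n,'p%.2f'%r['p'],'loc',np.round(r['location']),m.sum(),'med',np.median(P,0),'zmax %.3f'%np.percentile(P[:,2],90),rect(top_plane(n,np.c_[u,v],.005)) if n=='top' else '')
E
```

```text
bolt_1 top p0.25 loc [161. 213.] 345 med [0.4685 0.367  0.0238] zmax 0.029 (array([470.5, 373.9]), array([64.9, 58.5]), 88.9)
bolt_1 side p0.49 loc [295. 179.] 53 med [0.4386 0.0986 0.0094] zmax 0.012 
reader top p0.58 loc [249. 221.] 107 med [0.4361 0.0985 0.0081] zmax 0.013 (array([436.5,  98.6]), array([48.7, 22.9]), 32.9)
reader side p0.48 loc [292. 178.] 41 med [0.439  0.0986 0.0097] zmax 0.012 
card top p0.56 loc [288. 219.] 96 med [ 0.4492 -0.0061  0.0087] zmax 0.012 (array([449.2,  -5.9]), array([30.7, 30.7]), 88.9)
card side p0.47 loc [302. 192.] 53 med [ 0.4497 -0.0095  0.0103] zmax 0.012 
card side p0.36 loc [348. 308.] 450 med [ 0.4697 -0.5357  0.0232] zmax 0.027 
gear top p0.64 loc [359. 195.] 137 med [ 0.5215 -0.2286  0.0082] zmax 0.013 (array([ 522.6, -229.6]), array([39.1, 37.1]), 43.8)
gear top p0.45 loc [339. 216.] 101 med [ 0.4427 -0.1624  0.0088] zmax 0.013 (array([ 441.6, -162.5]), array([30.7, 33.8]), 88.8)
gear side p0.41 loc [334. 229.] 113 med [ 0.5197 -0.2347  0.0095] zmax 0.012 
dish top p0.69 loc [337. 218.] 118 med [ 0.4428 -0.1627  0.0084] zmax 0.013 (ar
[... 206 characters left out ...]
 174.] 1878 med [ 0.5884 -0.3443  0.0029] zmax 0.013 (array([ 588.6, -344.6]), array([146.7, 128.4]), 1.0)
card_tray side p0.69 loc [370. 250.] 1707 med [ 0.5896 -0.3402  0.0048] zmax 0.019 
divided_tray top p0.60 loc [311. 165.] 1944 med [ 0.5975 -0.0974  0.0037] zmax 0.012 (array([597.1, -96.4]), array([170. , 114.6]), 89.1)
divided_tray side p0.65 loc [349. 202.] 1037 med [ 0.5973 -0.0935  0.0059] zmax 0.016 
tin top p0.72 loc [160. 213.] 344 med [0.4688 0.3671 0.024 ] zmax 0.029 (array([470.5, 372.5]), array([62. , 58.5]), 88.9)
tin side p0.49 loc [371. 249.] 1721 med [ 0.591  -0.3403  0.0048] zmax 0.019 
screwdriver side p0.71 loc [348. 304.] 353 med [ 0.4717 -0.5318  0.0247] zmax 0.028
```

Depth from both cameras agrees on the heights. Gear candidates: (339,216) is 0.47 m from the base and (359,195) is 0.57 m, in native top pixels. The first is nearer, so it's the one meant. I'll move the wrist camera over the work to look closer.

play_rows:
  translation:
    - [0.5,1.3,0.2]
    - [1,2.6,0.4]
    - [1.5,3.9,0.5]
    - [2,5.2,0.5]
    - [2.5,6.5,0.5]
  twist:
    - [0,0,-0.7]
    - [0,0,-1.4]
    - [0,0,-2.1]
    - [0,0,-2.7]
    - [0,0,-2.7]
  hand: 85

```text
time_s: 1.78
ee_pos: [0.4056, -0.3404, 0.2516]
tool_rot: [[1.0, -0.004, 0.001], [-0.004, -1.0, -0.0], [0.001, 0.0, -1.0]]
contact_force: [1.0, -0.4, 1.2]
gripper_width: 0.0849
grasp_force: 0.0
```

play_rows:
  translation:
    - [0.5,1.3,0]
    - [1,2.6,0]
    - [1.2,3.5,0]
    - [1.2,3.5,0]
  twist:
    - [0,0,0]
    - [0,0,0]
    - [0,0,0]
    - [0,0,0]

```text
time_s: 2.28
ee_pos: [0.454, -0.199, 0.2515]
tool_rot: [[1.0, 0.003, 0.001], [0.003, -1.0, 0.001], [0.001, -0.001, -1.0]]
contact_force: [-0.4, 0.0, -0.6]
gripper_width: 0.0851
grasp_force: 0.0
```

```bash
python3 - <<'E'
from h import *
s=arm.get_state();print(s['time_s'],s['joint_positions'],s['ee_pos'],s['tool_rot'])
p,d=arm.read_camera('wrist');np.savez('pics/w1.npz',p=p,d=d,ee_pos=s['ee_pos'],tool_rot=s['tool_rot'])
cv2.imwrite('pics/w1.png',cv2.resize(p[:,:,::-1],(800,500)))
print((d>0).mean())
E
```

```text
2.275 [ 15.61327547  16.62609051   3.5490393  107.15384942  -1.30498891
  56.24259773 -70.09231443] [ 0.45397842 -0.19902526  0.25149335] [[ 9.99995476e-01  2.93976664e-03  6.36965363e-04]
 [ 2.93908149e-03 -9.99995104e-01  1.07392255e-03]
 [ 6.40119327e-04 -1.07204560e-03 -9.99999220e-01]]
0.9958203125
```

View pics/w1.png

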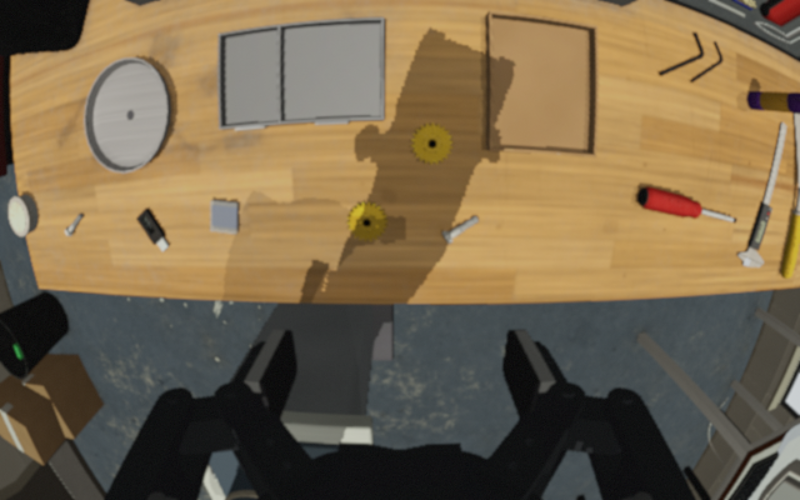

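The wrist view has +x up and +y to the left. It shows both gears, at (367,222) and (431,144) in the 800-wide picture; bolts at (461,229) and (73,224), the reader at (153,229), the card at (225,215) and all three containers. Next I'll take a second wrist view farther left.

play_rows:
  translation:
    - [0,1.5,0]
    - [0,3,0]
    - [0,4.5,0]
    - [0,6,0]
    - [0,7.5,0]
  twist:
    - [0,0,0]
    - [0,0,0]
    - [0,0,0]
    - [0,0,0]
    - [0,0,0]

```text
time_s: 2.95
ee_pos: [0.4534, 0.0981, 0.2516]
tool_rot: [[1.0, -0.005, 0.001], [-0.005, -1.0, -0.0], [0.001, 0.0, -1.0]]
contact_force: [1.7, -0.9, -0.2]
gripper_width: 0.0849
grasp_force: 0.0
```

play_rows:
  translation:
    - [0,0.5,0]
    - [0,0.5,0]
  twist:
    - [0,0,0]
    - [0,0,0]

```text
time_s: 3.2
ee_pos: [0.4534, 0.1181, 0.2513]
tool_rot: [[1.0, -0.001, 0.0], [-0.001, -1.0, 0.0], [0.0, -0.0, -1.0]]
contact_force: [-0.1, -0.1, 0.4]
gripper_width: 0.0852
grasp_force: 0.0
```

```bash
cat >> h.py <<'E'
def wproj(s,X):
    """world points (N,3) -> wrist pixels"""
    c=arm.camera_params('wrist');K,M=c['intrinsics'],c['mount'];R=np.array(s['tool_rot'])
    P=((X-s['ee_pos'])@R-M[:3,3])@M[:3,:3];r=np.linalg.norm(P[:,:2],axis=1)
    return P[:,:2]/r[:,None]*np.arctan2(r,P[:,2])[:,None]*K[0,0]+K[:2,2]
def ortho(s,p,x0,x1,y0,y1,z,mm=1.0):
    """world plane picture: row 0 = x1, col 0 = y1"""
    st=mm/1000;X,Y=np.meshgrid(np.arange(x1,x0,-st),np.arange(y1,y0,-st),indexing='ij')
    uv=wproj(s,np.c_[X.ravel(),Y.ravel(),np.full(X.size,z)]).astype(np.float32)
    return cv2.remap(p,uv[:,0].reshape(X.shape),uv[:,1].reshape(X.shape),cv2.INTER_LINEAR)
def wpts(s,d):
    """wrist depth -> (400,640,3) world points"""
    c=arm.camera_params('wrist');K,M=c['intrinsics'],c['mount'];u,v=np.meshgrid(np.arange(640),np.arange(400))
    p=(np.c_[u.ravel(),v.ravel()]-K[:2,2])/K[0,0];r=np.linalg.norm(p,axis=1)+1e-12
    P=np.c_[p*(np.tan(r)/r)[:,None],np.ones(len(r))]*d.reshape(-1,1)
    return ((P@M[:3,:3].T+M[:3,3])@np.array(s['tool_rot']).T+s['ee_pos']).reshape(400,640,3)
E
python3 - <<'E'
from h import *
np.set_printoptions(precision=4,suppress=True)
s=arm.get_state();print(s['time_s'],s['joint_positions'],s['ee_pos'])
p,d=arm.read_camera('wrist');np.savez('pics/w2.npz',p=p,d=d,ee_pos=s['ee_pos'],tool_rot=s['tool_rot'])
for f in('w1','w2'):
    s=dict(np.load('pics/%s.npz'%f));W=wpts(s,s['d']);z=W[:,:,2]
    tab=(W[:,:,0]>.4)&(W[:,:,0]<.5)&(W[:,:,1]<.32)&(W[:,:,1]>-.42)&(s['d']>0)
    print(f,'bench z',np.median(z[tab]))
    m=((W[:,:,0]>.4)&(W[:,:,0]<.74)&(W[:,:,1]<.45)&(W[:,:,1]>-.45)&(z>np.median(z[tab])+.0045)&(z<.05)).astype(np.uint8)
    n,l,st,c=cv2.connectedComponentsWithStats(m)
    for i in range(1,n):
        if st[i,4]>25:
            P=W[l==i];print(st[i,4],c[i].round(),'ctr',P.mean(0),'z',np.percentile(P[:,2],[50,95]),rect(P))
    cv2.imwrite('pics/%so.png'%f,ortho(s,s['p'],.4,.7,-.42,.32,.006)[:,:,::-1])
E
```

```text
3.2 [ -15.9813   14.337    -5.5452  110.3992    1.6701   55.3268 -112.3691] [0.4534 0.1181 0.2513]
w1 bench z 0.2692582185858526
w2 bench z 0.2720605097647923
```

View pics/w2o.png

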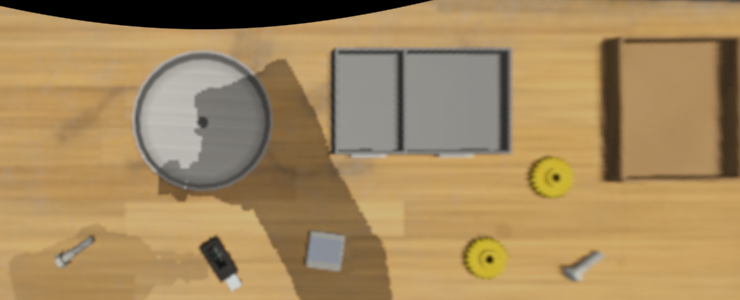

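The plane picture is consistent: gears at (486,257) and (551,177), bolts (75,250) and (581,265), reader (220,262), card (325,250). The wrist depth needs a check.

```bash
python3 - <<'E'
from h import *
np.set_printoptions(precision=4,suppress=True)
for f in('w1','w2'):
    s=dict(np.load('pics/%s.npz'%f));d=s['d'];X=np.array([[.45,-.22,0],[.45,.05,0],[.55,.0,0.]])
    for x,uv in zip(X,wproj(s,X)):
        c=arm.camera_params('wrist');M=c['mount'];P=((x-s['ee_pos'])@s['tool_rot']-M[:3,3])@M[:3,:3]
        print(uv,'d',d[int(uv[1]),int(uv[0])],'axis',P[2],'ray',np.linalg.norm(P))
    W=wpts(s,d);print(W[int(uv[1]),int(uv[0])])
E
```

```text
[335.7735 170.1151] d 0.40007085 axis 0.40263473843383824 ray 0.4057532180523223
[148.5976 173.1658] d 0.4029304 axis 0.40246405708464755 ray 0.4753139838121123
[172.4577 100.7639] d 0.36856055 axis 0.3697877090226287 ray 0.44253096365267097
[0.5511 0.0002 0.0009]
[535.3596 175.1467] d 0.40098277 axis 0.40227078741932304 ray 0.5276562963369815
[371.2741 169.8042] d 0.4007118 axis 0.4021966116349146 ray 0.4105564325799434
[411.3203  95.4007] d 0.36719656 axis 0.36946277957905627 ray 0.4126376871967314
[0.5504 0.0011 0.0023]
```

```bash
python3 - <<'E'
from h import *
np.set_printoptions(precision=4,suppress=True)
for f in('w1','w2'):
    s=dict(np.load('pics/%s.npz'%f));W=wpts(s,s['d']);z=W[:,:,2];x=W[:,:,0];y=W[:,:,1]
    tab=(x>.4)&(x<.5)&(y<.32)&(y>-.42)&(z<.1)
    b=np.median(z[tab]);print(f,'bench z',b)
    m=((x>.4)&(x<.74)&(y<.45)&(y>-.45)&(z>b+.0045)&(z<.05)).astype(np.uint8)
    n,l,st,c=cv2.connectedComponentsWithStats(m)
    for i in range(1,n):
        if st[i,4]>25:
            P=W[l==i];print(st[i,4],c[i].round(),'ctr',P.mean(0),'z',np.percentile(P[:,2],[50,95])-b,rect(P))
    # colour/contrast shapes on the plane picture
s=dict(np.load('pics/w2.npz'))
a=ortho(s,s['p'],.40,.48,-.26,.29,.008,.5);b=ortho(dict(np.load('pics/w1.npz')),np.load('pics/w1.npz')['p'],.40,.48,-.36,-.06,.008,.5)
a=np.vstack([a[:,:560],a[:,540:1100],np.pad(b,((0,0),(0,0),(0,0)))[:,:560]])
cv2.imwrite('pics/crop1.png',a[:,:,::-1])
E
```

```text
w1 bench z 0.0011040897522017201
822 [52. 23.] ctr [0.7084 0.2172 0.0289] z [0.028  0.0467] (array([702.1, 271. ]), array([ 51.2, 161.2]), 9.2)
76 [113.   1.] ctr [0.7109 0.0932 0.0175] z [0.0148 0.0302] (array([710.8,  88.6]), array([31.6,  1.9]), 88.7)
95 [495.   1.] ctr [ 0.697  -0.4328  0.0183] z [0.0154 0.0327] (array([ 697. , -430.8]), array([ 3.9, 37.5]), 2.6)
1945 [437.  64.] ctr [ 0.5964 -0.3479  0.0166] z [0.0177 0.021 ] (array([ 590. , -343.2]), array([142.4, 120. ]), 0.2)
1948 [232.  56.] ctr [ 0.6013 -0.0877  0.0144] z [0.0149 0.0169] (array([596.6, -97.2]), array([173. , 107.9]), 89.3)
1831 [95. 92.] ctr [0.5798 0.1323 0.0133] z [0.0118 0.0202] (array([577.8, 117.8]), array([134.3, 135.4]), 54.0)
765 [345. 114.] ctr [ 0.5232 -0.2301  0.0097] z [0.0084 0.0114] (array([ 522.9, -230.1]), array([41.2, 40.3]), 53.5)
586 [ 17. 172.] ctr [0.4722 0.3593 0.0211] z [0.0227 0.0246] (array([471.5, 367.4]), array([60.7, 61.5]), 2.8)
568 [179. 173.] ctr [ 0.4509 -0.0058  0.0094] z [0.0084 0.0095] (array([450.5,  -5.3]), array([34.5, 36.3]), 81.7)
711 [293. 177.] ctr [ 0.443  -0.1651 
[... 1140 characters left out ...]
 41.1]), 68.5)
1411 [140. 162.] ctr [0.4723 0.3642 0.0233] z [0.0233 0.0249] (array([471.1, 369.2]), array([62.7, 60.9]), 85.8)
681 [412. 172.] ctr [ 0.4507 -0.0034  0.0097] z [0.0085 0.0098] (array([450.2,  -3.8]), array([35.6, 36.8]), 80.4)
622 [333. 179.] ctr [0.4392 0.1001 0.0094] z [0.0082 0.0098] (array([436.6,  98.5]), array([55.4, 23. ]), 33.1)
189 [223. 173.] ctr [0.4492 0.2457 0.0104] z [0.0092 0.0137] (array([451.2, 245.5]), array([13.6, 40.1]), 39.7)
466 [510. 180.] ctr [ 0.4431 -0.1629  0.0096] z [0.0082 0.0113] (array([ 443.2, -164.3]), array([42.3, 41.4]), 51.6)
111 [554. 187.] ctr [ 0.4342 -0.258   0.0106] z [0.0091 0.0143] (array([ 437.3, -260.1]), array([13.5, 40.7]), 38.6)
```

View pics/crop1.png

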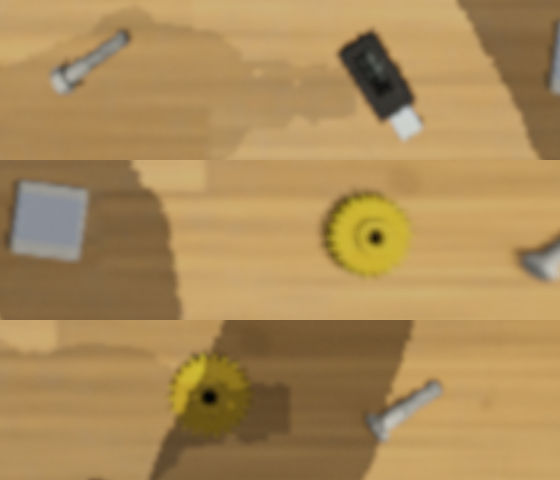

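The enlarged crop confirms two equal gears. The one at (368,235) in the middle strip, world (0.443,-0.164), is nearer the base, so that's the target. Both wrist views agree within about 2–3 mm, and the heights match (gear 8/11, card 8.5, reader 8, bolt heads 14 mm). I'll start with the reader: grasp at (0.442,0.1015), yaw 32°.

play_rows:
  translation:
    - [-0.1,-0.1,-1]
    - [-0.2,-0.3,-2.2]
    - [-0.29,-0.41,-3.6]
    - [-0.29,-0.41,-4.8]
    - [-0.29,-0.41,-5.2]
  twist:
    - [0,0,0.9]
    - [0,0,1.8]
    - [0,0,2.7]
    - [0,0,3.2]
    - [0,0,3.2]
  hand: 50

```text
time_s: 3.88
ee_pos: [0.4404, 0.0982, 0.041]
tool_rot: [[0.85, 0.526, -0.004], [0.526, -0.85, -0.002], [-0.004, -0.0, -1.0]]
contact_force: [0.9, 0.1, -0.0]
gripper_width: 0.0502
grasp_force: 0.0
```

```bash
python3 - <<'E'
from h import *
np.set_printoptions(precision=4,suppress=True)
s=arm.get_state();print(s['time_s'],s['ee_pos'],s['tool_rot'],s['joint_positions'],s['gripper_width'])
p,d=arm.read_camera('wrist')
for X in([.442,.1015,.009],):print(wproj(s,np.array([X])))
cv2.imwrite('pics/w3.png',p[:,:,::-1])
E
```

```text
3.875 [0.4404 0.0982 0.041 ] [[ 0.8505  0.526  -0.0035]
 [ 0.526  -0.8505 -0.0021]
 [-0.0041 -0.0001 -1.    ]] [-12.5753  31.6315  -8.6201 126.8534  11.9806  22.4786 -89.3072] 0.05022550848288885
[[316.5351 236.2686]]
```

View pics/w3.png

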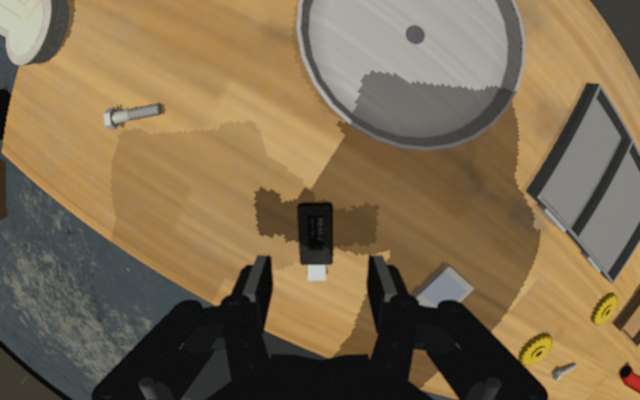

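The reader's case centre is at (316,233) and I predicted (316.5,236), aligned between the fingers. Descending and gripping.

play_rows:
  translation:
    - [0,0,-0.5]
    - [0,0,-0.95]
    - [0,0,-0.95]
  twist:
    - [0,0,0]
    - [0,0,0]
    - [0,0,0]

```text
time_s: 4.3
ee_pos: [0.4414, 0.0996, 0.005]
tool_rot: [[0.851, 0.526, -0.001], [0.526, -0.851, -0.001], [-0.002, 0.001, -1.0]]
contact_force: [0.9, -0.3, 0.3]
gripper_width: 0.05
grasp_force: 0.0
```

play_rows:
  translation:
    - [0,0,0]
    - [0,0,0]
    - [0,0,0]
    - [0,0,0]
  twist:
    - [0,0,0]
    - [0,0,0]
    - [0,0,0]
    - [0,0,0]
  hand: 10

```text
time_s: 4.8
ee_pos: [0.4421, 0.101, 0.0065]
tool_rot: [[0.85, 0.527, 0.002], [0.527, -0.85, -0.0], [0.001, 0.001, -1.0]]
contact_force: [0.1, -1.8, 8.2]
gripper_width: 0.0185
grasp_force: 58.5
```

The opening is 18.5 mm for a 22 mm case and the tips stand at 6.5 mm, so the grip sits too high on the edge. I'll regrip lower.

play_rows:
  translation:
    - [0,0,0]
    - [0,0,0]
    - [0,0,-0.1]
    - [0,0,-0.1]
  twist:
    - [0,0,0]
    - [0,0,0]
    - [0,0,0]
    - [0,0,0]
  hand: 45

```text
time_s: 5.3
ee_pos: [0.4412, 0.1014, 0.0009]
tool_rot: [[0.849, 0.528, -0.001], [0.528, -0.849, -0.0], [-0.001, -0.0, -1.0]]
contact_force: [0.4, 0.3, -1.1]
gripper_width: 0.045
grasp_force: 0.0
```

play_rows:
  translation:
    - [0,0,0]
    - [0,0,0]
    - [0,0,0]
    - [0,0,0]
    - [0,0,0]
  twist:
    - [0,0,0]
    - [0,0,0]
    - [0,0,0]
    - [0,0,0]
    - [0,0,0]
  hand: 10

```text
time_s: 5.92
ee_pos: [0.4413, 0.1014, 0.0015]
tool_rot: [[0.849, 0.528, 0.0], [0.528, -0.849, 0.0], [0.0, 0.0, -1.0]]
contact_force: [-1.5, -0.1, 6.0]
gripper_width: 0.0195
grasp_force: 58.9
```

```bash
python3 - <<'E'
from h import *
np.set_printoptions(precision=4,suppress=True)
s=arm.get_state();print(s['time_s'],s['ee_pos'],s['contact_force'],s['gripper_width'],s['grasp_force'])
p,d=arm.read_camera('wrist')
cv2.imwrite('pics/w4.png',cv2.resize(p[180:340,220:420,::-1],(600,480)))
E
```

```text
5.925 [0.4413 0.1014 0.0015] [-1.453  -0.0715  6.016 ] 0.019533221452277188 58.89893889427185
```

View pics/w4.png

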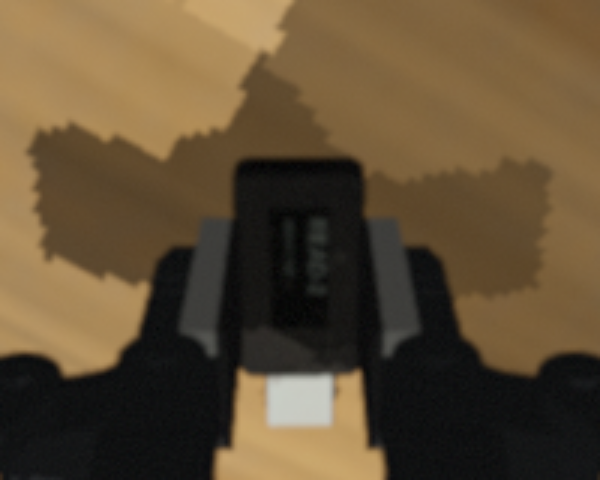

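The grip is now good: the case lies flat between the pads with the plug toward the camera's bottom. Lifting and carrying it to the longer bay.

play_rows:
  translation:
    - [0,0,1]
    - [0.5,-0.8,2]
    - [1.2,-1.8,2]
    - [2,-2.9,2]
    - [2.8,-4,2]
  twist:
    - [0,0,0.8]
    - [0,0,1.8]
    - [0,0,2.8]
    - [0,0,3.8]
    - [0,0,4.8]

```text
time_s: 6.6
ee_pos: [0.5543, -0.0602, 0.0815]
tool_rot: [[0.17, 0.985, 0.001], [0.985, -0.17, 0.0], [0.0, 0.0, -1.0]]
contact_force: [0.7, 1.5, -0.5]
gripper_width: 0.0201
grasp_force: 59.0
```

play_rows:
  translation:
    - [0.6,-0.9,0]
    - [1.1,-1.6,0]
    - [1.1,-1.6,-0.6]
    - [1.1,-1.6,-0.8]
  twist:
    - [0,0,0.9]
    - [0,0,1.0]
    - [0,0,1.0]
    - [0,0,1.0]

```text
time_s: 7.1
ee_pos: [0.5963, -0.1229, 0.0478]
tool_rot: [[0.003, 1.0, -0.003], [1.0, -0.003, 0.0], [0.0, -0.003, -1.0]]
contact_force: [0.1, -0.3, 0.3]
gripper_width: 0.0197
grasp_force: 59.0
```

```bash
python3 - <<'E'
from h import *
np.set_printoptions(precision=4,suppress=True)
s=arm.get_state();print(s['time_s'],s['ee_pos'],s['tool_rot'],s['contact_force'],s['gripper_width'],s['grasp_force'],s['joint_positions'])
p,d=arm.read_camera('wrist')
cv2.imwrite('pics/w5.png',p[:,:,::-1])
E
```

```text
7.1 [ 0.5963 -0.1229  0.0478] [[ 0.0032  1.     -0.0025]
 [ 1.     -0.0032  0.0005]
 [ 0.0005 -0.0025 -1.    ]] [ 0.1437 -0.2881  0.2944] 0.019730812838110692 59.04509425163269 [ 25.4092  41.6868 -29.491  102.9022  28.566   43.1556 -19.3813]
```

View pics/w5.png

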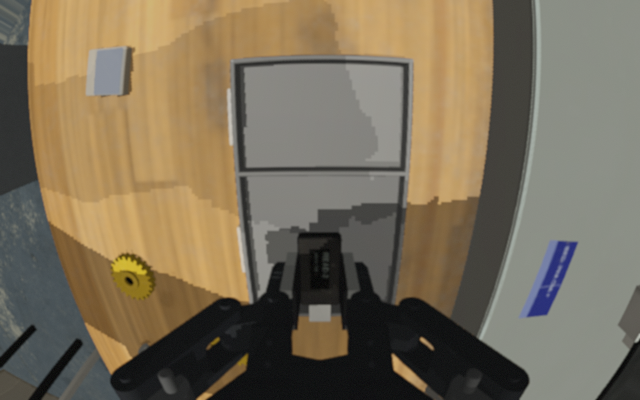

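The reader hangs centred over the longer bay, clear of the divider (row 172). Lowering and releasing.

play_rows:
  translation:
    - [0,0,-0.6]
    - [0,0,-0.95]
    - [0,0,-1.1]
    - [0,0,-1.1]
  twist:
    - [0,0,0]
    - [0,0,0]
    - [0,0,0]
    - [0,0,0]

```text
time_s: 7.65
ee_pos: [0.5975, -0.1223, 0.0055]
tool_rot: [[0.002, 1.0, 0.0], [1.0, -0.002, -0.0], [-0.0, 0.0, -1.0]]
contact_force: [0.1, 0.4, -0.3]
gripper_width: 0.0203
grasp_force: 59.1
```

play_rows:
  translation:
    - [0,0,0]
    - [0,0,0]
    - [0,0,0]
    - [0,0,0.6]
    - [0,0,1.6]
  twist:
    - [0,0,0]
    - [0,0,0]
    - [0,0,0]
    - [0,0,0]
    - [0,0,0]
  hand: 40

```text
time_s: 8.28
ee_pos: [0.5964, -0.1225, 0.0689]
tool_rot: [[0.002, 1.0, -0.003], [1.0, -0.002, 0.001], [0.001, -0.003, -1.0]]
contact_force: [1.0, 0.3, 0.7]
gripper_width: 0.0399
grasp_force: 0.0
```

play_rows:
  translation:
    - [-0.8,0.6,0]
    - [-1.8,1.4,0]
    - [-2.8,2.2,0]
    - [-3.69,2.95,0]
    - [-3.69,2.95,-0.5]
  twist:
    - [0,0,0]
    - [0,0,-0.3]
    - [0,0,-0.8]
    - [0,0,-0.8]
    - [0,0,-0.8]
  hand: 60

```text
time_s: 8.9
ee_pos: [0.4482, -0.0026, 0.0505]
tool_rot: [[0.138, 0.99, 0.001], [0.99, -0.138, 0.0], [0.0, 0.001, -1.0]]
contact_force: [1.8, -0.9, 1.0]
gripper_width: 0.0599
grasp_force: 0.0
```

play_rows:
  translation:
    - [0,0,-0.5]
    - [0,0,-1.0]
    - [0,0,-1.2]
    - [0,0,-1.2]
  twist:
    - [0,0,0]
    - [0,0,0]
    - [0,0,0]
    - [0,0,0]

```text
time_s: 9.4
ee_pos: [0.4497, -0.0045, 0.0012]
tool_rot: [[0.141, 0.99, -0.001], [0.99, -0.141, -0.0], [-0.0, -0.001, -1.0]]
contact_force: [0.3, -0.2, 0.1]
gripper_width: 0.06
grasp_force: 0.0
```

play_rows:
  translation:
    - [0,0,0]
    - [0,0,0]
    - [0,0,0]
    - [0,0,0]
  twist:
    - [0,0,0]
    - [0,0,0]
    - [0,0,0]
    - [0,0,0]
  hand: 20

```text
time_s: 9.9
ee_pos: [0.4502, -0.0047, 0.0023]
tool_rot: [[0.142, 0.99, 0.001], [0.99, -0.142, -0.0], [0.0, 0.001, -1.0]]
contact_force: [-1.2, 0.5, 8.0]
gripper_width: 0.0337
grasp_force: 58.9
```

```bash
python3 - <<'E'
from h import *
np.set_printoptions(precision=4,suppress=True)
s=arm.get_state();print(s['time_s'],s['ee_pos'],s['contact_force'],s['gripper_width'],s['grasp_force'])
p,d=arm.read_camera('wrist')
cv2.imwrite('pics/w6.png',cv2.resize(p[60:360,120:600,::-1],(768,480)))
E
```

```text
9.9 [ 0.4502 -0.0047  0.0023] [-1.188   0.5116  8.0117] 0.03372983214818074 58.9045912027359
```

View pics/w6.png

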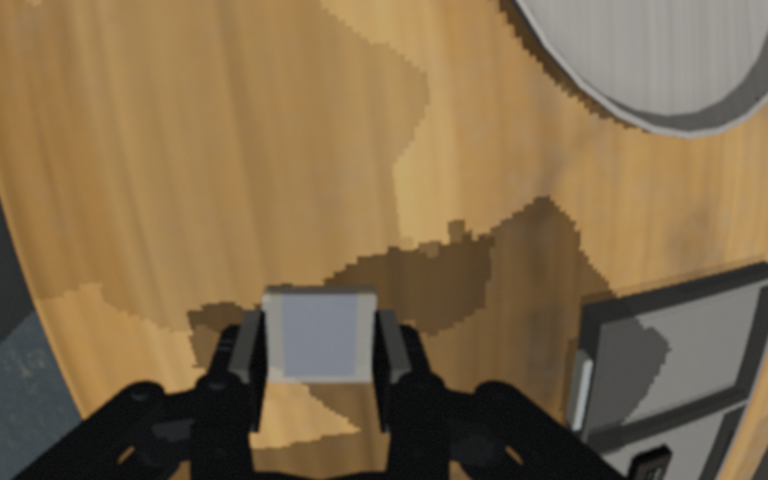

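The card case is held square and flat at (320,335) in the crop. Carrying it to the shorter bay centre (0.598,-0.046).

play_rows:
  translation:
    - [0,0,1]
    - [0.7,-0.1,1.8]
    - [2,-0.5,1.8]
    - [3.2,-0.9,1.8]
    - [3.69,-1.04,1.8]
  twist:
    - [0,0,0]
    - [0,0,0.4]
    - [0,0,0.8]
    - [0,0,0.8]
    - [0,0,0.8]

```text
time_s: 10.58
ee_pos: [0.5999, -0.048, 0.0739]
tool_rot: [[0.005, 1.0, 0.002], [1.0, -0.005, 0.0], [0.0, 0.002, -1.0]]
contact_force: [0.0, -0.0, -0.4]
gripper_width: 0.0337
grasp_force: 60.4
```

play_rows:
  translation:
    - [0,0,-0.6]
    - [0,0,-1.2]
    - [0,0,-1.5]
    - [0,0,-1.7]
    - [0,0,-1.7]
  twist:
    - [0,0,0]
    - [0,0,0]
    - [0,0,0]
    - [0,0,0]
    - [0,0,0]

```text
time_s: 11.2
ee_pos: [0.5977, -0.0461, 0.0058]
tool_rot: [[0.002, 1.0, 0.001], [1.0, -0.002, -0.0], [-0.0, 0.001, -1.0]]
contact_force: [0.1, 0.0, -0.4]
gripper_width: 0.0337
grasp_force: 60.4
```

play_rows:
  translation:
    - [0,0,0]
    - [0,0,0]
    - [0,0,0]
    - [0,0,0.6]
    - [0,0,1.6]
  twist:
    - [0,0,0]
    - [0,0,0]
    - [0,0,0]
    - [0,0,0]
    - [0,0,0]
  hand: 52

```text
time_s: 11.82
ee_pos: [0.5964, -0.0462, 0.0689]
tool_rot: [[0.002, 1.0, -0.003], [1.0, -0.002, 0.0], [0.0, -0.003, -1.0]]
contact_force: [0.1, 0.5, 1.0]
gripper_width: 0.0517
grasp_force: 0.0
```

play_rows:
  translation:
    - [-1,-0.8,0]
    - [-2,-1.6,0]
    - [-3,-2.3,0]
    - [-3.88,-2.96,0]
    - [-3.88,-2.96,-0.5]
  twist:
    - [0,0,0]
    - [0,0,0]
    - [0,0,0]
    - [0,0,0]
    - [0,0,0]
  hand: 66

```text
time_s: 12.45
ee_pos: [0.4396, -0.1677, 0.0499]
tool_rot: [[0.007, 1.0, -0.001], [1.0, -0.007, -0.002], [-0.002, -0.001, -1.0]]
contact_force: [1.4, 0.6, 0.2]
gripper_width: 0.0663
grasp_force: 0.0
```

play_rows:
  translation:
    - [0,0,-0.5]
    - [0,0,-1.0]
    - [0,0,-1.22]
    - [0,0,-1.22]
  twist:
    - [0,0,0]
    - [0,0,0]
    - [0,0,0]
    - [0,0,0]

```text
time_s: 12.95
ee_pos: [0.4421, -0.1644, 0.0003]
tool_rot: [[0.002, 1.0, -0.001], [1.0, -0.002, 0.0], [0.0, -0.001, -1.0]]
contact_force: [-0.6, 0.6, -0.3]
gripper_width: 0.066
grasp_force: 0.0
```

play_rows:
  translation:
    - [0,0,0]
    - [0,0,0]
    - [0,0,0]
    - [0,0,0]
  twist:
    - [0,0,0]
    - [0,0,0]
    - [0,0,0]
    - [0,0,0]
  hand: 25

```text
time_s: 13.45
ee_pos: [0.4426, -0.1647, 0.0016]
tool_rot: [[0.003, 1.0, 0.001], [1.0, -0.003, -0.001], [-0.001, 0.001, -1.0]]
contact_force: [-2.4, 0.3, 10.1]
gripper_width: 0.0379
grasp_force: 59.0
```

```bash
python3 - <<'E'
from h import *
np.set_printoptions(precision=4,suppress=True)
s=arm.get_state();print(s['time_s'],s['ee_pos'],s['contact_force'],s['gripper_width'],s['grasp_force'])
p,d=arm.read_camera('wrist')
cv2.imwrite('pics/w7.png',cv2.resize(p[60:360,120:600,::-1],(768,480)))
E
```

```text
13.45 [ 0.4426 -0.1647  0.0016] [-2.4312  0.3346 10.069 ] 0.03792765868252613 59.00463984813541
```

View pics/w7.png

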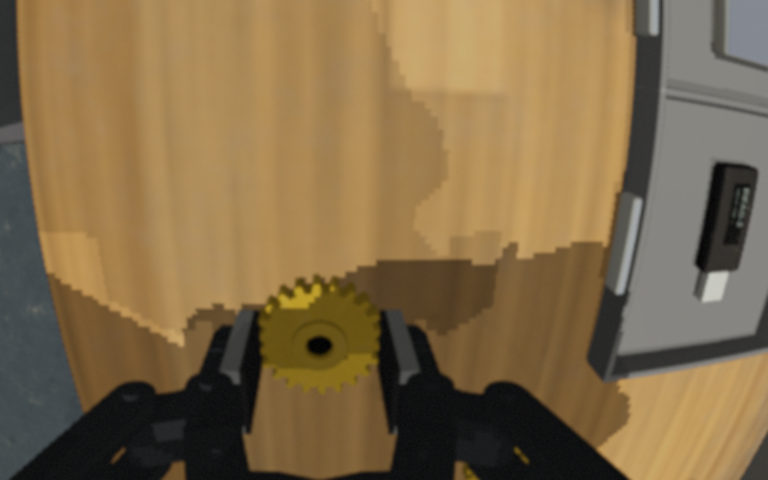

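The gear is gripped centrally at (320,340). The reader lies flat in the longer bay at (728,230), and the card shows in the shorter bay. Carrying the gear to the cardboard tray.

play_rows:
  translation:
    - [0,0,1.2]
    - [0.7,-0.8,1.8]
    - [1.6,-1.9,1.8]
    - [2.5,-3,1.8]
    - [3.4,-4.1,1.8]
  twist:
    - [0,0,0]
    - [0,0,0]
    - [0,0,0]
    - [0,0,0]
    - [0,0,0]

```text
time_s: 14.12
ee_pos: [0.5791, -0.3305, 0.0734]
tool_rot: [[0.003, 1.0, 0.001], [1.0, -0.003, -0.0], [-0.0, 0.001, -1.0]]
contact_force: [0.1, 1.1, -0.9]
gripper_width: 0.0385
grasp_force: 60.5
```

play_rows:
  translation:
    - [0.28,-0.37,0]
    - [0.28,-0.37,-0.6]
    - [0.28,-0.37,-1.2]
    - [0.28,-0.37,-1.7]
    - [0.28,-0.37,-1.7]
  twist:
    - [0,0,0]
    - [0,0,0]
    - [0,0,0]
    - [0,0,0]
    - [0,0,0]

```text
time_s: 14.75
ee_pos: [0.5887, -0.3432, 0.0035]
tool_rot: [[0.002, 1.0, -0.002], [1.0, -0.002, 0.001], [0.001, -0.002, -1.0]]
contact_force: [-0.4, -0.3, -0.2]
gripper_width: 0.0383
grasp_force: 74.6
```

play_rows:
  translation:
    - [0,0,0]
    - [0,0,0]
    - [0,0,0]
    - [0,0,0.6]
    - [0,0,1.6]
  twist:
    - [0,0,0]
    - [0,0,0]
    - [0,0,0]
    - [0,0,0]
    - [0,0,0]
  hand: 60

```text
time_s: 15.38
ee_pos: [0.5885, -0.3431, 0.0681]
tool_rot: [[0.002, 1.0, -0.002], [1.0, -0.002, 0.001], [0.001, -0.002, -1.0]]
contact_force: [0.3, -0.1, 0.8]
gripper_width: 0.06
grasp_force: 0.0
```

play_rows:
  translation:
    - [-1,0.5,0.2]
    - [-2,1,0.2]
    - [-3,1.5,0.2]
    - [-3.84,1.95,0]
    - [-3.84,1.95,-0.5]
  twist:
    - [0,0,0.9]
    - [0,0,1.8]
    - [0,0,2.7]
    - [0,0,3.7]
    - [0,0,3.7]
  hand: 45

```text
time_s: 16.0
ee_pos: [0.4335, -0.265, 0.0492]
tool_rot: [[-0.602, 0.798, -0.001], [0.798, 0.602, -0.001], [-0.001, -0.001, -1.0]]
contact_force: [0.5, 0.2, -0.4]
gripper_width: 0.0449
grasp_force: 0.0
```

play_rows:
  translation:
    - [0,0,0]
    - [0,0,0]
  twist:
    - [0,0,0]
    - [0,0,0]

```text
time_s: 16.25
ee_pos: [0.4366, -0.2655, 0.0491]
tool_rot: [[-0.6, 0.8, 0.001], [0.8, 0.6, -0.0], [-0.001, 0.001, -1.0]]
contact_force: [0.3, -0.1, -1.6]
gripper_width: 0.0452
grasp_force: 0.0
```

```bash
cat > b.py <<'E'
from h import *
import sys
np.set_printoptions(precision=4,suppress=True)
x0,y0,f=float(sys.argv[1]),float(sys.argv[2]),sys.argv[3]
s=arm.get_state();print(s['time_s'],s['ee_pos'],np.degrees(np.arctan2(s['tool_rot'][1][0],s['tool_rot'][0][0])),s['joint_positions'])
p,d=arm.read_camera('wrist');W=wpts(s,d);x,y,z=W[...,0],W[...,1],W[...,2]
n=(abs(x-x0)<.04)&(abs(y-y0)<.04)&(z<.03);b=np.median(z[n]);m=n&(z>b+.004)
nn,l,st,c=cv2.connectedComponentsWithStats(m.astype(np.uint8));i=1+st[1:,4].argmax();P=W[l==i]
sh=P[P[:,2]<b+.0115];C=P[:,:2].mean(0);u=np.linalg.svd(P[:,:2]-C)[2][0];t=(P[:,:2]-C)@u
print('bench',b,'n',len(P),'zmax',P[:,2].max()-b,'ends',C+u*t.min(),C+u*t.max(),'mid',C+u*(t.min()+t.max())/2,'axis',np.degrees(np.arctan2(u[1],u[0])),'len',np.ptp(t),rect(P))
cv2.imwrite('pics/%s.png'%f,p[:,:,::-1])
E
python3 b.py .435 -.263 w8
```

```text
16.25 [ 0.4366 -0.2655  0.0491] 126.8481141375331 [ 53.4515  38.5627 -41.7263 117.4537  40.9256  39.2996  21.5773]
bench 0.001195956452887708 n 794 zmax 0.01565181160925105 ends [ 0.4248 -0.2459] [ 0.4465 -0.2799] mid [ 0.4357 -0.2629] axis -57.47533812181979 len 0.040389905868826334 (array([ 436.9, -261.8]), array([14.5, 40.4]), 37.2)
```

View pics/w8.png

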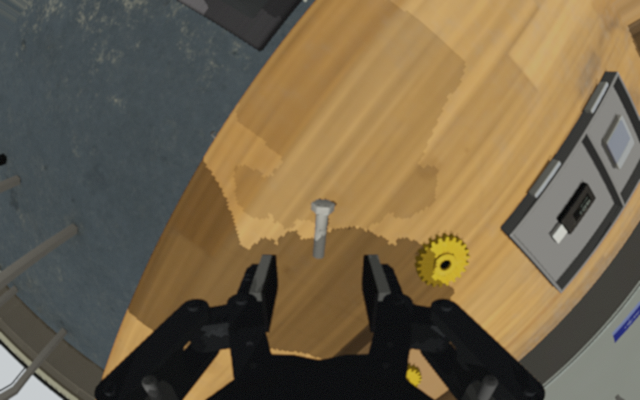

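The bolt at (321,228) is aligned between the fingers with its head toward the camera. The neighbouring gear, at (445,258), is clear, and the card lies flat in its bay. Gripping.

play_rows:
  translation:
    - [0,0,-0.5]
    - [0,0,-1.0]
    - [0,0,-1.15]
    - [0,0,-1.15]
  twist:
    - [0,0,0]
    - [0,0,0]
    - [0,0,0]
    - [0,0,0]

```text
time_s: 16.8
ee_pos: [0.4361, -0.2653, 0.0027]
tool_rot: [[-0.6, 0.8, 0.0], [0.8, 0.6, -0.0], [-0.0, 0.0, -1.0]]
contact_force: [-0.2, 1.3, 0.5]
gripper_width: 0.0449
grasp_force: 0.0
```

play_rows:
  translation:
    - [0,0,0]
    - [0,0,0]
    - [0,0,0]
    - [0,0,0]
    - [0,0,0]
  twist:
    - [0,0,0]
    - [0,0,0]
    - [0,0,0]
    - [0,0,0]
    - [0,0,0]
  hand: 0

```text
time_s: 17.42
ee_pos: [0.4361, -0.2655, 0.0029]
tool_rot: [[-0.6, 0.8, 0.001], [0.8, 0.6, -0.001], [-0.001, 0.0, -1.0]]
contact_force: [0.5, -0.8, 6.2]
gripper_width: 0.0052
grasp_force: 59.3
```

play_rows:
  translation:
    - [0,0,0.6]
    - [0,0,1.4]
    - [0,0,2.0]
    - [0,0,2]
  twist:
    - [0,0,0]
    - [0,0,0]
    - [0,0,0]
    - [0,0,0]

```text
time_s: 17.92
ee_pos: [0.4365, -0.2658, 0.0838]
tool_rot: [[-0.6, 0.8, 0.002], [0.8, 0.6, -0.001], [-0.002, 0.001, -1.0]]
contact_force: [-0.0, -0.3, -0.3]
gripper_width: 0.0052
grasp_force: 59.0
```

play_rows:
  translation:
    - [0.4,1.0,0]
    - [0.9,2.3,0]
    - [1.4,3.6,0]
    - [1.9,4.9,0]
    - [2.4,6.2,0]
  twist:
    - [0,0,-0.7]
    - [0,0,-1.5]
    - [0,0,-2.3]
    - [0,0,-3.1]
    - [0,0,-3.7]

```text
time_s: 18.55
ee_pos: [0.5317, -0.0159, 0.0814]
tool_rot: [[0.007, 1.0, -0.001], [1.0, -0.007, -0.001], [-0.001, -0.001, -1.0]]
contact_force: [1.1, -0.5, 0.5]
gripper_width: 0.0054
grasp_force: 59.0
```

play_rows:
  translation:
    - [0.5,1.3,0]
    - [1.0,2.4,0]
    - [1.14,2.74,0]
    - [1.14,2.74,-0.8]
    - [1.14,2.74,-0.8]
  twist:
    - [0,0,0]
    - [0,0,0]
    - [0,0,0]
    - [0,0,0]
    - [0,0,0]

```text
time_s: 19.18
ee_pos: [0.5752, 0.0908, 0.0479]
tool_rot: [[0.003, 1.0, -0.005], [1.0, -0.003, -0.002], [-0.002, -0.005, -1.0]]
contact_force: [0.1, -0.5, -0.5]
gripper_width: 0.0051
grasp_force: 59.0
```

```bash
python3 - <<'E'
from h import *
np.set_printoptions(precision=4,suppress=True)
s=arm.get_state();print(s['time_s'],s['ee_pos'],s['gripper_width'],s['joint_positions'])
p,d=arm.read_camera('wrist');cv2.imwrite('pics/w9.png',p[:,:,::-1])
W=wpts(s,d);m=(abs(W[...,0]-.578)<.07)&(abs(W[...,1]-.16)<.05)&(W[...,2]<.03)
print(np.percentile(W[m][:,2],[5,25,50,95]))
E
```

```text
19.175 [0.5752 0.0908 0.0479] 0.005144358957656104 [  5.5501  40.2914 -30.3635 106.7999  29.7108  41.3154 -41.9896]
[0.0004 0.0015 0.004  0.0198]
```

View pics/w9.png

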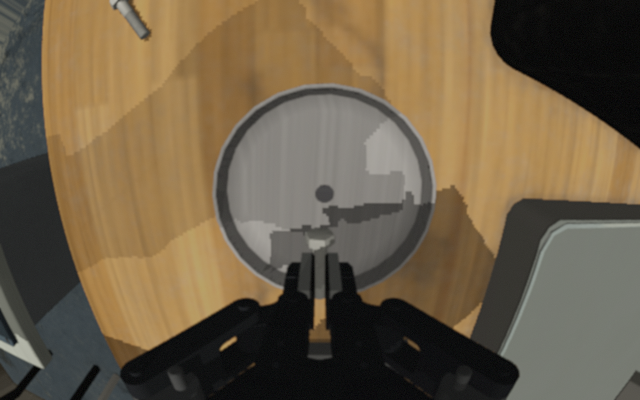

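The bolt is held level over the dish's near half, with its head showing at (320,240), and the dish is centred at (325,192). Lowering and releasing.

play_rows:
  translation:
    - [0,0,-0.5]
    - [0,0,-0.9]
    - [0,0,-1.1]
    - [0,0,-1.1]
  twist:
    - [0,0,0]
    - [0,0,0]
    - [0,0,0]
    - [0,0,0]

```text
time_s: 19.73
ee_pos: [0.5773, 0.0919, 0.0064]
tool_rot: [[0.003, 1.0, -0.0], [1.0, -0.003, -0.0], [-0.0, -0.0, -1.0]]
contact_force: [0.9, 0.7, -0.5]
gripper_width: 0.0051
grasp_force: 59.0
```

play_rows:
  translation:
    - [0,0,0]
    - [0,0,0]
    - [0,0,0.6]
    - [0,0,1.6]
  twist:
    - [0,0,0]
    - [0,0,0]
    - [0,0,0]
    - [0,0,0]
  hand: 28

```text
time_s: 20.23
ee_pos: [0.5765, 0.0921, 0.0703]
tool_rot: [[0.002, 1.0, -0.003], [1.0, -0.002, -0.0], [-0.0, -0.003, -1.0]]
contact_force: [0.8, -0.0, 0.6]
gripper_width: 0.0282
grasp_force: 0.0
```

play_rows:
  translation:
    - [-0.8,0.9,0.1]
    - [-1.6,1.9,0.1]
    - [-2.4,2.9,0]
    - [-3.14,3.77,0]
    - [-3.14,3.77,-0.5]
  twist:
    - [0,0,0.8]
    - [0,0,1.6]
    - [0,0,2.5]
    - [0,0,3.4]
    - [0,0,3.4]
  hand: 45

```text
time_s: 20.85
ee_pos: [0.4502, 0.2472, 0.0519]
tool_rot: [[-0.564, 0.826, 0.002], [0.826, 0.564, 0.004], [0.002, 0.004, -1.0]]
contact_force: [0.6, -1.0, -0.4]
gripper_width: 0.0447
grasp_force: 0.0
```

play_rows:
  translation:
    - [0,0,0]
    - [0,0,0]
  twist:
    - [0,0,0]
    - [0,0,0]

```text
time_s: 21.1
ee_pos: [0.4523, 0.2426, 0.0509]
tool_rot: [[-0.556, 0.831, 0.0], [0.831, 0.556, -0.0], [-0.0, 0.0, -1.0]]
contact_force: [0.5, -1.0, -0.0]
gripper_width: 0.0448
grasp_force: 0.0
```

```bash
python3 b.py .451 .2445 w10
```

```text
21.1 [0.4523 0.2426 0.0509] 123.79366709645834 [ -8.2463  37.5797 -38.1726 117.0887  37.7562  38.034  -37.7585]
bench 0.001096595270144926 n 803 zmax 0.016257966020065087 ends [0.438  0.2616] [0.4617 0.2282] mid [0.4499 0.2449] axis -54.785122959900576 len 0.040967542012471846 (array([449.7, 244.8]), array([15.3, 41. ]), 34.9)
```

Bolt mid is at (0.450,0.245), axis −55°, length 41 mm. The tool is aligned and about 3 mm toward the tail, so I'll grip.

play_rows:
  translation:
    - [0,0,-0.5]
    - [0,0,-1.0]
    - [0,0,-1.2]
    - [0,0,-1.2]
  twist:
    - [0,0,0]
    - [0,0,0]
    - [0,0,0]
    - [0,0,0]

```text
time_s: 21.65
ee_pos: [0.4519, 0.2429, 0.0026]
tool_rot: [[-0.557, 0.831, -0.0], [0.831, 0.557, -0.0], [-0.0, -0.0, -1.0]]
contact_force: [-0.1, -0.7, -0.3]
gripper_width: 0.0452
grasp_force: 0.0
```

play_rows:
  translation:
    - [0,0,0]
    - [0,0,0]
    - [0,0,0]
    - [0,0,0]
    - [0,0,0]
  twist:
    - [0,0,0]
    - [0,0,0]
    - [0,0,0]
    - [0,0,0]
    - [0,0,0]
  hand: 0

```text
time_s: 22.28
ee_pos: [0.4522, 0.2431, 0.0029]
tool_rot: [[-0.557, 0.83, 0.001], [0.83, 0.557, 0.0], [-0.0, 0.001, -1.0]]
contact_force: [-0.6, -0.7, 6.4]
gripper_width: 0.0049
grasp_force: 59.3
```

play_rows:
  translation:
    - [0,0,0.6]
    - [0,0,1.4]
    - [0,0,2.0]
    - [0,0,2]
  twist:
    - [0,0,0]
    - [0,0,0]
    - [0,0,0]
    - [0,0,0]

```text
time_s: 22.78
ee_pos: [0.4525, 0.2435, 0.0838]
tool_rot: [[-0.557, 0.831, 0.002], [0.831, 0.557, 0.001], [-0.0, 0.003, -1.0]]
contact_force: [0.3, 0.3, 0.5]
gripper_width: 0.005
grasp_force: 59.0
```

play_rows:
  translation:
    - [0.8,-0.6,0]
    - [1.7,-1.3,0]
    - [2.6,-2.1,0]
    - [3.14,-2.52,0]
    - [3.14,-2.52,-0.5]
  twist:
    - [0,0,-0.9]
    - [0,0,-1.8]
    - [0,0,-2.7]
    - [0,0,-3.4]
    - [0,0,-3.4]

```text
time_s: 23.4
ee_pos: [0.5796, 0.1398, 0.0618]
tool_rot: [[0.008, 1.0, 0.002], [1.0, -0.008, -0.001], [-0.001, 0.002, -1.0]]
contact_force: [-0.7, 0.7, -0.7]
gripper_width: 0.0052
grasp_force: 59.0
```

play_rows:
  translation:
    - [0,0,-0.5]
    - [0,0,-0.9]
    - [0,0,-1.2]
    - [0,0,-1.4]
    - [0,0,-1.4]
  twist:
    - [0,0,0]
    - [0,0,0]
    - [0,0,0]
    - [0,0,0]
    - [0,0,0]

```text
time_s: 24.02
ee_pos: [0.5774, 0.1423, 0.0063]
tool_rot: [[0.002, 1.0, 0.0], [1.0, -0.002, -0.0], [-0.0, 0.0, -1.0]]
contact_force: [-0.4, -0.0, 0.1]
gripper_width: 0.0055
grasp_force: 59.0
```

play_rows:
  translation:
    - [0,0,0]
    - [0,0,0]
    - [0,0,0.6]
    - [0,0,2]
    - [-0.6,-1,3.4]
  twist:
    - [0,0,0]
    - [0,0,0]
    - [0,0,0]
    - [0,0,0]
    - [0,0,0]
  hand: 28

```text
time_s: 24.65
ee_pos: [0.5577, 0.1107, 0.1365]
tool_rot: [[-0.001, 1.0, 0.002], [1.0, 0.001, 0.003], [0.003, 0.002, -1.0]]
contact_force: [0.4, -1.5, 0.9]
gripper_width: 0.0277
grasp_force: 0.0
```

play_rows:
  translation:
    - [-0.8,-1,1.2]
    - [-1.6,-2,2]
    - [-2.4,-3,2.4]
    - [-2.8,-4,2.4]
    - [-2.8,-5,2.4]
  twist:
    - [0,0,0]
    - [0,0,-1]
    - [0,0,-2]
    - [0,0,-3]
    - [0,0,-4]

```text
time_s: 25.28
ee_pos: [0.4436, -0.0935, 0.2314]
tool_rot: [[0.649, 0.761, 0.001], [0.761, -0.649, -0.001], [-0.0, 0.002, -1.0]]
contact_force: [0.0, -0.6, 0.4]
gripper_width: 0.0281
grasp_force: 0.0
```

play_rows:
  translation:
    - [0,0,0]
    - [0,0,0]
    - [0,0,0]
  twist:
    - [0,0,-1]
    - [0,0,-2]
    - [0,0,-2]

```text
time_s: 25.65
ee_pos: [0.4448, -0.092, 0.2307]
tool_rot: [[0.867, 0.499, 0.0], [0.499, -0.867, -0.0], [0.0, 0.0, -1.0]]
contact_force: [0.3, 0.2, 0.2]
gripper_width: 0.0279
grasp_force: 0.0
```

```bash
python3 - <<'E'
from h import *
np.set_printoptions(precision=4,suppress=True)
s=arm.get_state();print(s['time_s'],s['ee_pos'],s['gripper_width'])
p,d=arm.read_camera('wrist');cv2.imwrite('pics/w11.png',cv2.resize(ortho(s,p,.40,.70,-.43,.40,.006,1.)[:,:,::-1],(800,289)))
W=wpts(s,d);x,y,z=W[...,0],W[...,1],W[...,2]
def plane(n,x0,x1,y0,y1,h):
    m=(x>x0)&(x<x1)&(y>y0)&(y<y1)&(z>h)&(z<.05);P=W[m];print(n,len(P),'z',np.percentile(P[:,2],[5,50,95]),rect(P))
plane('reader',.56,.635,-.170,-.09,.0075)
plane('card',.565,.63,-.07,-.02,.0075)
plane('gear',.55,.63,-.39,-.29,.0065)
plane('boltB',.54,.615,.074,.119,.0085);plane('boltA',.54,.615,.119,.165,.0085)
plane('tin',.42,.53,.3,.42,.015)
E
```

```text
25.65 [ 0.4448 -0.092   0.2307] 0.027861903487337462
reader 742 z [0.01   0.0124 0.0139] (array([ 597.6, -128.1]), array([23. , 55.4]), 0.9)
card 885 z [0.011  0.0125 0.014 ] (array([597.3, -45.7]), array([34.3, 36.7]), 89.8)
gear 501 z [0.0083 0.0119 0.0151] (array([ 589.1, -342.2]), array([40.1, 41.7]), 77.0)
boltB 185 z [0.0097 0.0127 0.0168] (array([577.3,  94.4]), array([10.2, 40.7]), 6.2)Traceback (most recent call last):
  File "<stdin>", line 11, in <module>
  File "<stdin>", line 7, in plane
    return _quantile_unchecked(
        a, q, axis, out, overwrite_input, method, keepdims, weights)
    return _ureduce(a,
                    func=_quantile_ureduce_func,
    ...<5 lines>...
                    overwrite_input=overwrite_input,
                    method=method)
    r = func(a, **kwargs)
    result = _quantile(arr,
                       quantiles=q,
    ...<2 lines>...
                       out=out,
                       weights=wgt)
    slices_having_nans = np.isnan(arr[-1, ...])
                                  ~~~^^^^^^^^^
IndexError: index -1 is out of bounds for axis 0 with size 0
```

View pics/w11.png

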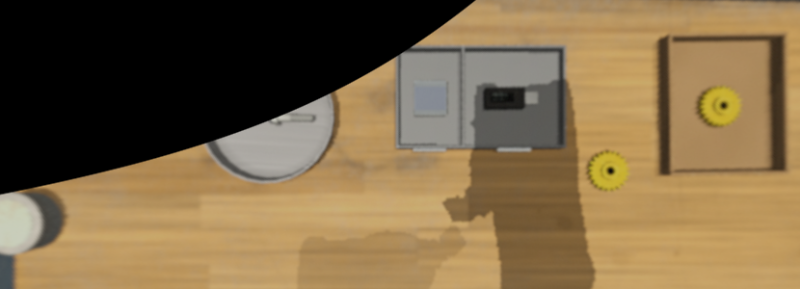

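The gear, reader and card all lie flat in their places, and one bolt shows at (292,118) in the dish. The second bolt is out of this view, so I'll check it from the top camera.

```bash
python3 - <<'E'
from h import *
np.set_printoptions(precision=4,suppress=True)
p,d=arm.read_camera('top');q,e=arm.read_camera('side')
cv2.imwrite('pics/t2.png',np.vstack([cv2.resize(p[140:240,140:400,::-1],(780,300)),cv2.resize(q[140:240,270:530,::-1],(780,300))]))
for n,D in(('top',d),('side',e)):
    P=dep(n,D,D>0);m=(np.hypot(P[:,0]-.578,P[:,1]-.118)<.045)&(P[:,2]>.0095)&(P[:,2]<.03)
    for a,b in((.05,.119),(.119,.18)):
        Q=P[m&(P[:,1]>a)&(P[:,1]<b)];print(n,len(Q),Q.mean(0) if len(Q) else '',Q[:,2].max() if len(Q) else '')
    m=(abs(P[:,0]-.47)<.05)&(abs(P[:,1]-.368)<.05)&(P[:,2]>.018)&(P[:,2]<.04);print('tin',m.sum(),rect(P[m]) if m.sum() else '')
E
```

```text
top 41 [0.5751 0.1017 0.0142] 0.02346343057336627
top 32 [0.5754 0.1461 0.0144] 0.023210922029249473
tin 313 (array([469.9, 370.3]), array([63. , 58.1]), 89.2)
side 20 [0.5756 0.0988 0.0148] 0.020314489126610175
side 15 [0.5748 0.1496 0.0143] 0.019249598594624294
tin 67 (array([459.4, 363.7]), array([41.1, 57.2]), 5.3)
```

View pics/t2.png

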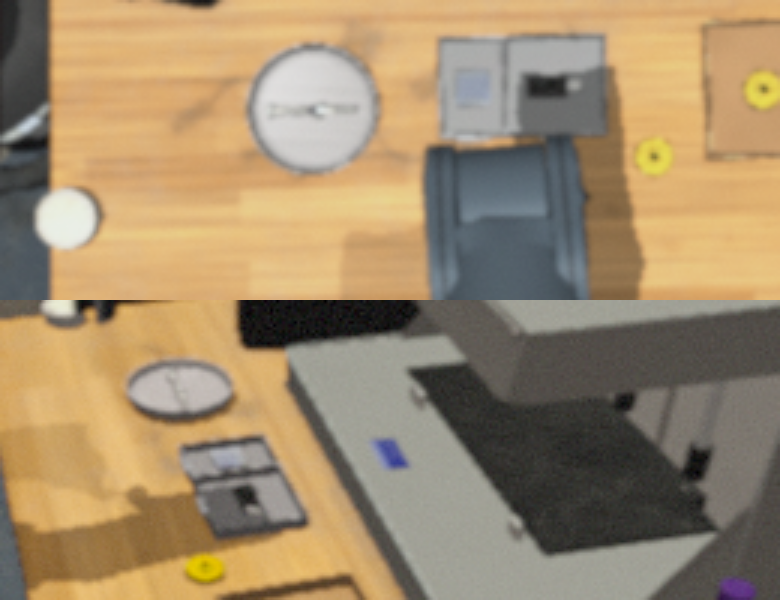

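Both bolts lie end to end on the dish floor at (285–355,108). The tin is in its starting place, everything else is sorted, and the arm is clear. Handing in.

```bash
python3 -c "
from plant import arm
print(arm.sign_off())"
```

```text
the job is handed in; nothing more can be done
None
```

I handed the job in at about 26 s of the 96 s allowed: both bolts are in the dish, the nearer gear is in the cardboard tray, and the reader and card case are flat in their bays; the tin measured unmoved, and I didn't re-measure the screwdriver, though the arm never worked near it after the start; sign-off gave no verdict.

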